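Nest the graphite crucibles for the furnace

ROBOT

A 7-joint arm with a two-finger parallel gripper is mounted at the origin on the work surface. World frame = base frame: x ahead of the robot, y to its left, z up, the work surface at z = 0. Lengths are in m, angles in rad, forces in N, time in s.
With the tool pointing down it reaches from about 0.4 to 0.875 m from the base axis. Payload 6.5 kg.
Tool frame: the origin (TCP) lies on the centre line of the jaws, within the pads' length; the fingertips stand 8 mm ahead of it and the grasp point (between the pads) lies 11 mm behind it (bot.tips_ahead is the distance from the TCP to the fingertips, in m); z points along the fingers, y is the line along which they close (so a half turn about z gives the same grasp; the last joint's range is limited). The gripper opens to 85 mm and grips with 20 to 120 N. Pads are 22 mm wide; open, the fingers measure 114 mm over their backs; the gripper's body (76 mm by 85 mm) begins 54 mm behind the grasp point. The pads swing forward as they close: fully open they stand 13 mm farther back than shut.
Start: joints at [1.119, 0.536, -0.004, 1.538, 0.003, 1.067, -0.071], TCP at [0.245, -0.602, 0.203] pointing down, gripper open.
Joint ranges: [-2.7, 2.7], [-0.37, 2.16], [-1.27, 1.26], [0.24, 2.4], [-1.31, 4.45], [0.19, 1.91], [-2.76, 2.76]. Speed limits (rad/s): [2.39, 2.39, 3.14, 3.14, 3.14, 3.14, 3.14].

INTERFACE

Orientations are given as a unit quaternion [x, y, z, w].
In Python, from plant import bot gives the robot as it stands.
- The arm moves only by the tool servo_tool, never from a script. Its argument "series" is a list of rows, each an object with "travel": the shift along the tool's x, y, z each as a share of 40 mm, from -1 to 1, a list of three; "angular": the turn, a rotation vector about the tool's x, y, z each as a share of 8 degrees, from -1 to 1, a list of three. A call has 1 to 12 rows; each row shifts and turns the commanded pose from where the row before left it, along the tool's axes as they then stand; what a row does not reach is not made up. A row lasts 1/8 s, in which the tool goes at most 62.5 mm and 10.7 degrees, less where a joint would pass 70% of its speed; a pose out of reach is approached as far as the arm can. A call with a number of a shift or a turn outside -1 to 1 is refused whole. A call with a gripper value outside its range is refused whole. "hand" is the closure, from 0 (fully open) to 1 (shut), set as the call begins (left out, the last holds). The fingers move at their own pace and stop on an object; "squeeze" is the grip in N (left out, the last holds). Time passes only in rows, so rows that do not move let the fingers close. It gives the time, the measured TCP pose, the force, the opening and the grip force at its end, in the units of the state.
- bot.get_obs(): the state, without advancing time (a new reading comes with each control period).
- bot.grab_frame(name): name is "scene" or "top"; returns a dict with "img" (480x640x3 uint8, red, green, blue), "fx", "fy", "cx", "cy" (pixels), "world_from_camera" (4x4, takes a point from camera to world coordinates). Camera axes: x right, y down, z forward; pixel columns grow to the right and rows downward; lengths in m; the calibration is good to about 2 mm. A picture is of the moment at which its call begins. There is no depth.
- bot.close_job(): hands the job in; it is judged then, once.
The state is a dict: "clock": time; "joint_positions": joint angles; "joint_velocities": joint speeds; "joint_efforts": joint torques, N m; "tcp_pos": TCP position; "ee_rot": TCP orientation; "ft_force": force on the tool from outside, world axes, zero at the start; "wrist_torque": the same for the moment, N m; "width": finger opening in m; "finger_force": force on a finger pad.
Only numpy, scipy, OpenCV 4.12 (cv2) and the standard library are available. Lean on these libraries where they do the work, as an engineer would, in place of code of your own. Each camera call takes 0.05 s, during which the arm holds its last target. There are 200 camera calls.

TASK

Make up the furnace load by nesting the graphite crucibles in size order, from the outside in: first set the middle crucible down into the clamped load pot, then take the narrow one from its inclined rest, bring it upright and set it down inside the middle one. They are brittle and the load floor in the pot sits at a different height each time, so lower each one gently until you feel it stand: never ram it down or let it drop. Leave the too-wide graphite crucible and the white one where they stand, and everything nested upright and fully home.

Things in the scene. Friction and masses are not known exactly. Their poses are not given: they have to be found in the camera images.
- pot: Load pot: dark-grey open round graphite pot, fixed on a square 125 mm steel plate with four yellow clamp blocks (12 mm high). Outer diameter 96, inner 76, rim 66 above its origin. Inside lies a pale flat load floor, its top somewhere from 10 to 38 above the origin; its height changes every time and is not measured. Origin: centre of the underside, on the table; z up.
- mid: Middle crucible: black graphite cup, upright and loose. Outer diameter 66 (62 at the very foot, widening over the lowest 4 mm), inner 50, height 100, solid bottom 30 thick, so 70 deep; about 350 g. Home in the pot it stands 44 to 72 proud of the pot's rim. Origin: centre of the underside; z along its axis to the mouth.
- small: Narrow crucible: black graphite tube, closed at the bottom, outer diameter 42, inner 32, length 118, about 160 g; loose. It starts leaning in the rest, axis 35 degrees from vertical. Home in the middle crucible its underside is 30 above the middle one's and it stands 48 proud of its rim. Origin: centre of its underside; z along its axis to the open mouth.
- rest: Inclined rest, fixed: blue base 120 x 80 x 8 mm with a steel trough leaning 35 degrees, so the narrow crucible's mouth points up and to the rest's -x (roughly to the robot). The trough (53 wide) holds only the crucible's lower 52 mm and is open on its upper side; the crucible's upper 66 mm is free. Origin: centre of underside; the crucible's underside centre is at +30 x, 45 z.
- wide: Bystander: wide black graphite crucible, outer diameter 88, height 70, too wide for the pot. Origin: centre of the underside. Leave it alone.
- white: Bystander: white ceramic crucible, outer diameter 58, height 80. Origin: centre of the underside. Leave it alone.
Things that resemble listed ones, but are neither listed nor needed, are in the scene too. Leave any turquoise look-alike of the small alone.

How it is judged:
On the way, in this order (a step that is already met when the one before it is completed fails the run):
1. the middle crucible stands free and upright on the load floor in the pot (horizontal distance between mid and pot below 0.008 m and z of mid in the frame of pot below 0.044 m and angle between mid's own z axis and vertical below 0.05 rad and linear speed of mid below 0.02 m/s and contact force between the fingers and mid below 0.1 N), for 0.2 s.
2. the narrow crucible stands free and upright on the bottom of the middle one (horizontal distance between small and mid below 0.008 m and z of small in the frame of mid below 0.034 m and angle between small's own z axis and vertical below 0.05 rad and linear speed of small below 0.02 m/s and contact force between the fingers and small below 0.1 N), for 0.2 s.
At the end, for the whole second after the job is handed in: Middle crucible in the pot (underside under 44 mm above the pot's), narrow one in the middle one (underside under 34 mm above the middle's); each pair's centres within 8 mm, both upright within 0.05 rad, below 0.02 m/s and released (all of step 1 and all of step 2); the robot touches nothing.
It fails at once if a crucible is dropped (falls unheld faster than 0.25 m/s inside the vessel that takes it) ((horizontal distance between mid and pot below 0.01 m and z of mid in the frame of pot below 0.062 m and linear speed of mid above 0.25 m/s and contact force between the fingers and mid below 0.5 N) or (horizontal distance between small and mid below 0.01 m and z of small in the frame of mid below 0.095 m and linear speed of small above 0.25 m/s and contact force between the fingers and small below 0.5 N)).
It fails at once if a crucible is rammed down (more than 40 N against the vessel that takes it or its load floor) (contact force between mid and pot above 40 N or contact force between small and mid above 40 N).
It fails at once if a bystander crucible is moved by more than 20 mm or tipped (distance of any of wide, white from where it was at the start of the episode above 0.02 m or angle between any of wide, white's own z axis and vertical above 0.3 rad).
It also fails if it takes over 61 s, if anything falls off the work surface, if the arm or the gripper's body presses on something with over 40 N, if the wrist force passes 120 N, or if a joint passes its speed limit or range.

## Working session

There is one attempt and no reset: what is moved stays moved. The work goes in short steps, Python scripts to look and compute and a tool call to move; the robot and the scene stay as the last step left them, time stands still between calls to the robot, and variables do not carry over. Pictures are saved under pics/ and viewed, at most 10 in all, crops included, and the job is handed in when it is done.

Besides the shell and the picture viewer there is one more tool, called after ">>>" in YAML: its name, and indented under it one key for each argument. servo_tool: Moves the arm, as the interface text tells. Its arguments: {"type":"object","properties":{"series":{"type":"array","items":{"type":"object","properties":{"travel":{"type":"array","items":{"type":"number"}},"angular":{"type":"array","items":{"type":"number"}}}}},"hand":{"type":"number"},"squeeze":{"type":"number"}},"required":["series"]}

```bash
mkdir -p pics; python3 - <<'E'
from plant import bot
import cv2,numpy as np,pickle
o=bot.get_obs();print(o)
for n in("scene","top"):
    f=bot.grab_frame(n);pickle.dump(f,open(n+".pkl","wb"));cv2.imwrite(f"pics/{n}0.png",f["img"][:,:,::-1]);print(n,f["fx"],f["cx"],f["cy"],np.round(f["world_from_camera"],3).tolist())
E
```

```text
{'clock': 0.0, 'joint_positions': array([ 1.11882077,  0.537199  , -0.00441058,  1.53889882,  0.0026104 ,
        1.06729825, -0.07121736]), 'joint_velocities': array([-1.79802502e-04, -1.85666561e-04,  1.60060360e-03, -6.54797193e-05,
        2.35292888e-04, -1.12469996e-04, -1.10111931e-03]), 'joint_efforts': array([-1.73633132e-03, -5.83426380e+01,  1.04804289e+00, -2.59114140e+01,
        1.23076068e-02,  9.57289129e-03,  7.13801455e-06]), 'tcp_pos': array([ 0.24427541, -0.60159639,  0.20168212]), 'ee_rot': array([ 9.81450954e-01,  1.91711287e-01, -2.47763174e-04, -8.64147172e-04]), 'ft_force': array([-0.30644046, -0.34643675, -0.52154972]), 'wrist_torque': array([ 0.03135034, -0.00027154,  0.0047662 ]), 'finger_force': 0.0, 'width': 0.08527698296843468}
scene 456.2825713717066 312.5032687422372 242.4586134284729 [[-0.8, 0.503, -0.326, 0.835], [0.599, 0.676, -0.428, 0.417], [0.005, -0.538, -0.843, 0.833], [0.0, 0.0, 0.0, 1.0]]
top 437.5062281665946 316.0834538715093 241.86040070450582 [[-0.01, -0.999, 0.052, 0.479], [-1.0, 0.01, -0.012, 0.017], [0.012, -0.052, -0.999, 0.871], [0.0, 0.0, 0.0, 1.0]]
```

View pics/scene0.png

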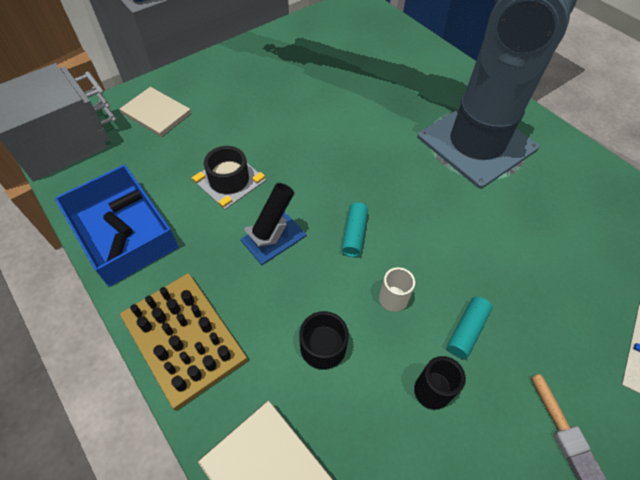

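View pics/top0.png

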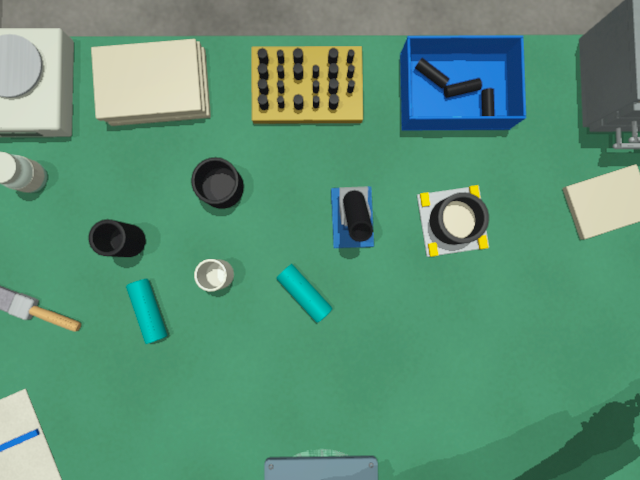

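The scene view shows the mid candidates at (440,382), the wide one at (323,340), the white one at (397,288), the pot at (227,170) and the small one in its rest at (272,212). In the top view they are at (110,238), (217,183), (213,275), (460,220) and (357,215). The black cups are (110,238), which is tall and narrow, and (217,183), which is low and wide. The first fits mid (66 across, 100 high). The tubes at (147,310) and (304,293) are turquoise look-alikes, so I leave them.

```bash
cat >h.py <<'E'
import cv2,numpy as np,pickle
def plane(f,px,z):
    px=np.atleast_2d(px).astype(float);M=np.array(f["world_from_camera"])
    d=np.c_[(px[:,0]-f["cx"])/f["fx"],(px[:,1]-f["cy"])/f["fy"],np.ones(len(px))]@M[:3,:3].T
    t=(z-M[2,3])/d[:,2];return M[:3,3]+d*t[:,None]
def proj(f,p):
    q=np.linalg.inv(f["world_from_camera"])@np.r_[p,1];return np.array([f["fx"]*q[0]/q[2]+f["cx"],f["fy"]*q[1]/q[2]+f["cy"]])
def blob(mask,seed):
    n,l,s,c=cv2.connectedComponentsWithStats(mask.astype(np.uint8))
    ids=[i for i in range(1,n) if s[i,4]>30];i=min(ids,key=lambda i:np.hypot(*(c[i]-seed)))
    m=(l==i).astype(np.uint8);return max(cv2.findContours(m,0,1)[0],key=cv2.contourArea)[:,0],s[i]
def dark(im): return im.max(2)<60
def rim(f,seed,z,r):
    "centre of rim circle from hull: farthest from nadir, lateral mid"
    c,s=blob(dark(f["img"]),seed);P=plane(f,c,z)[:,:2];n=np.array(f["world_from_camera"])[:2,3]
    u=P.mean(0)-n
    for _ in range(3):
        u/=np.hypot(*u);v=np.array([-u[1],u[0]]);a=(P-n)@u;b=(P-n)@v
        C=n+u*(a.max()-r)+v*(b.max()+b.min())/2;u=C-n
    return C,np.ptp(b),np.ptp(a)
E
python3 - <<'E'
from h import *
f=pickle.load(open("top.pkl","rb"));g=pickle.load(open("scene.pkl","rb"))
print("mid",rim(f,(117,238),.1,.033));print("wide",rim(f,(217,183),.07,.044));print("pot",rim(f,(460,220),.066,.048))
print("midscene",rim(g,(440,382),.1,.033),"potscene",rim(g,(227,170),.066,.048))
im=f["img"].astype(int);hsv=cv2.cvtColor(f["img"],cv2.COLOR_RGB2HSV)
y=cv2.inRange(hsv,(20,150,150),(32,255,255));pts=[]
n,l,s,c=cv2.connectedComponentsWithStats(y)
k=[i for i in range(1,n) if 410<c[i][0]<500 and s[i,4]>25]
P=plane(f,c[k],.012);print("clamps",P.round(4).tolist(),P.mean(0))
b=cv2.inRange(hsv,(100,120,40),(125,255,255));b[:,:325]=0;b[:,380:]=0;b[:180]=0;b[255:]=0
q=np.argwhere(b)[:,::-1];P=plane(f,q,.008)[:,:2]
r=cv2.minAreaRect((P*1000).astype(np.float32));print("rest",r)
for nm,F,seed in(("t",f,(357,215)),("s",g,(275,210))):
    c,s=blob(dark(F["img"]),seed);print(nm,s,cv2.minAreaRect(c))
cs=np.vstack([np.hstack([cv2.resize(f["img"][y:y+80,x:x+100],(400,320),interpolation=2) for x,y in((60,200),(310,180))]),
 np.hstack([cv2.resize(g["img"][y:y+70,x:x+100],(400,280),interpolation=2) for x,y in((390,345),(225,180))])])
cv2.imwrite("pics/crop.png",cs[:,:,::-1])
E
```

```text
mid (array([0.5303583 , 0.37369985]), np.float64(0.06269968354791541), np.float64(0.0994489171726411))
wide (array([0.63254608, 0.18831742]), np.float64(0.07493953175819953), np.float64(0.06719979263865747))
pot (array([ 0.56135544, -0.25654533]), np.float64(0.07674068117808741), np.float64(0.04754123665571619))
midscene (array([0.53313468, 0.3752953 ]), np.float64(0.06301636961093637), np.float64(0.09408063790412072)) potscene (array([ 0.56697724, -0.26267388]), np.float64(0.09189314801162483), np.float64(0.1400331356226966))
clamps [[0.6233, -0.3093, 0.012], [0.6067, -0.2094, 0.012], [0.5204, -0.3225, 0.012], [0.5074, -0.2233, 0.012]] [ 0.56447278 -0.26609687  0.012     ]
rest ((572.84765625, -65.47233581542969), (118.79791259765625, 80.28553009033203), 1.9228856563568115)
t [ 343  191   30   50 1051] ((356.7059020996094, 215.8235321044922), (50.447410583496094, 23.28342056274414), 75.96376037597656)
s [ 253  183   41   57 1139] ((272.4587707519531, 211.4783172607422), (20.166820526123047, 59.475826263427734), 27.758541107177734)
```

View pics/crop.png

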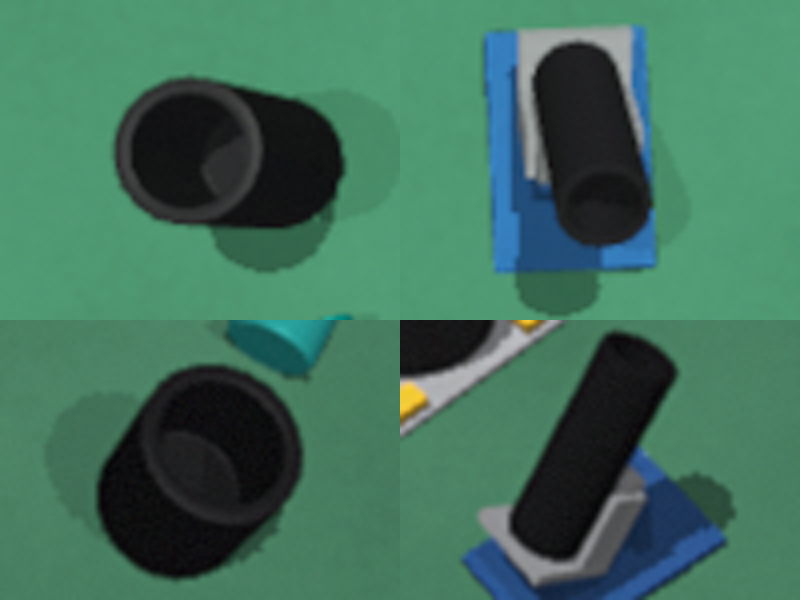

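The crops confirm it: the tall black cup at top (108,238) is mid, with a rim about 37 px ≈ 65 mm across. The black tube leaning in the blue rest is small, with its mouth at top ≈(360,232). The lit rims were cut off by the mask, so I refine with a looser threshold and check against the predicted projections.

```bash
python3 - <<'E'
import h
from h import *
f=pickle.load(open("top.pkl","rb"));g=pickle.load(open("scene.pkl","rb"))
h.dark=lambda im:(im.max(2)<95)&(np.ptp(im.astype(int),axis=2)<22)
for nm,s,z,r in(("mid",(117,238),.1,.033),("wide",(217,183),.07,.044),("pot",(460,220),.066,.048)): print(nm,rim(f,s,z,r))
print("midscene",rim(g,(440,382),.1,.033),rim(g,(227,170),.066,.048))
y=np.radians(1.9);R=np.array([[np.cos(y),-np.sin(y),0],[np.sin(y),np.cos(y),0],[0,0,1]])
c=np.array([.5728,-.0655,0])
b=c+R@[.03,0,.045];a=R@[-np.sin(.6109),0,np.cos(.6109)];m=b+.118*a;G=b+.095*a
print("b",b,"a",a,"mouth",m,"grasp",G)
for F in(f,g): print(proj(F,b),proj(F,m),proj(F,b+.06*a))
for F,s in((f,(357,215)),(g,(275,210))):
    c,st=blob(h.dark(F["img"]),s);print(cv2.minAreaRect(c),st)
E
```

```text
mid (array([0.53051474, 0.37396215]), np.float64(0.0629360632535237), np.float64(0.0994615115335773))
wide (array([0.63482267, 0.19185433]), np.float64(0.08603978396431967), np.float64(0.09915147351102485))
pot (array([ 0.56312206, -0.26532023]), np.float64(0.09265701111067101), np.float64(0.11075426932558366))
midscene (array([0.53313468, 0.3752953 ]), np.float64(0.06301636966769483), np.float64(0.09398933194906617)) (array([ 0.56639245, -0.26452509]), np.float64(0.09330496859715712), np.float64(0.143084967065211))
b [ 0.60278351 -0.06450534  0.045     ] a [-0.57328955 -0.01901797  0.81913211] mouth [ 0.53513534 -0.06674947  0.14165759] grasp [ 0.548321   -0.06631205  0.12281755]
[353.10828641 199.12398502] [360.59606608 230.60275143] [356.6761149  214.12320304]
[260.84319855 233.62866647] [284.82495124 188.04535557] [272.655075   211.17724502]
((356.7647399902344, 215.558837890625), (50.9324836730957, 23.525955200195312), 75.96376037597656) [ 343  190   30   51 1080]
((272.7290954589844, 211.8912353515625), (21.4272403717041, 59.94038772583008), 28.217357635498047) [ 252  183   42   58 1169]
```

>>> servo_tool:
  series:
    - {"travel": [0,0,-1],"angular": [0,0,0]}
    - {"travel": [0,0,-1],"angular": [0,0,0]}
  hand: 0
  squeeze: 40

```text
clock: 0.35
tcp_pos: [0.2443, -0.6016, 0.2826]
ee_rot: [0.981, 0.192, -0.0, -0.001]
ft_force: [0.5, -0.5, 1.0]
width: 0.0853
finger_force: 0.0
```

>>> servo_tool:
  series:
    - {"travel": [1,0,0]}
    - {"travel": [1,0,0]}
    - {"travel": [1,0,0]}
    - {"travel": [1,0,0]}
    - {"travel": [1,0,0]}
    - {"travel": [1,0,0]}
    - {"travel": [0.5,-1,0]}
    - {"travel": [0.5,-1,0]}
    - {"travel": [0.5,-1,0]}
    - {"travel": [0.5,-1,0]}
    - {"travel": [0.5,-1,0]}
    - {"travel": [0.5,-1,0]}

```text
validation failed for argument at $.se...
```

>>> servo_tool:
  series:
    - {"travel": [0.5,-1,0]}
    - {"travel": [0.5,-1,0]}
    - {"travel": [0.5,-1,0]}
    - {"travel": [0.5,-1,0]}
    - {"travel": [0.5,-1,0]}
    - {"travel": [0.5,-1,0]}
    - {"travel": [0.5,-1,0]}
    - {"travel": [0.5,-1,0]}
    - {"travel": [0.5,-1,0]}
    - {"travel": [0.5,-1,0]}
    - {"travel": [0.5,-1,0]}
    - {"travel": [0,0,0]}

```text
validation failed for argument at $.se...
```

>>> servo_tool:
  series:
    - {"travel": [1,0,0],"angular": [0,0,0]}
    - {"travel": [1,0,0],"angular": [0,0,0]}
    - {"travel": [1,0,0],"angular": [0,0,0]}
    - {"travel": [1,0,0],"angular": [0,0,0]}
    - {"travel": [1,0,0],"angular": [0,0,0]}
    - {"travel": [1,0,0],"angular": [0,0,0]}
    - {"travel": [0.5,-1,0],"angular": [0,0,0]}
    - {"travel": [0.5,-1,0],"angular": [0,0,0]}
    - {"travel": [0.5,-1,0],"angular": [0,0,0]}
    - {"travel": [0.5,-1,0],"angular": [0,0,0]}
    - {"travel": [0.5,-1,0],"angular": [0,0,0]}
    - {"travel": [0.5,-1,0],"angular": [0,0,0]}

```text
clock: 1.85
tcp_pos: [0.4875, -0.2428, 0.2823]
ee_rot: [0.981, 0.192, -0.0, -0.0]
ft_force: [-0.2, 0.2, 0.1]
width: 0.0852
finger_force: 0.0
```

>>> servo_tool:
  series:
    - {"travel": [0.5,-1,0],"angular": [0,0,0]}
    - {"travel": [0.5,-1,0],"angular": [0,0,0]}
    - {"travel": [0.5,-1,0],"angular": [0,0,0]}
    - {"travel": [0.5,-1,0],"angular": [0,0,0]}
    - {"travel": [0.5,-1,0],"angular": [0,0,0]}
    - {"travel": [0.5,-1,0],"angular": [0,0,0]}
    - {"travel": [0.5,-1,0],"angular": [0,0,0]}
    - {"travel": [0.5,-1,0],"angular": [0,0,0]}
    - {"travel": [0.5,-1,0],"angular": [0,0,0]}
    - {"travel": [0.5,-1,0],"angular": [0,0,0]}
    - {"travel": [0.5,-1,0],"angular": [0,0,0]}
    - {"travel": [0,0,0],"angular": [0,0,0]}

```text
clock: 3.35
tcp_pos: [0.5246, 0.2505, 0.2821]
ee_rot: [0.981, 0.195, -0.001, -0.001]
ft_force: [1.1, 0.2, -0.8]
width: 0.0853
finger_force: 0.0
```

>>> servo_tool:
  series:
    - {"travel": [0.44,-0.93,0],"angular": [0,0,0]}
    - {"travel": [0.44,-0.93,0],"angular": [0,0,0]}
    - {"travel": [0.44,-0.93,0],"angular": [0,0,0]}
    - {"travel": [0,0,1],"angular": [0,0,0]}
    - {"travel": [0,0,1],"angular": [0,0,0]}
    - {"travel": [0,0,1],"angular": [0,0,0]}
    - {"travel": [0,0,0.6],"angular": [0,0,0]}
    - {"travel": [0,0,0],"angular": [0,0,0]}
    - {"travel": [0,0,0],"angular": [0,0,0]}

```text
clock: 4.47
tcp_pos: [0.5338, 0.3693, 0.1397]
ee_rot: [0.982, 0.191, 0.001, -0.0]
ft_force: [0.1, 0.1, 0.5]
width: 0.0849
finger_force: 0.0
```

```bash
python3 - <<'E'
from plant import bot
import cv2,numpy as np
o=bot.get_obs();print(o["tcp_pos"],o["ee_rot"],o["joint_positions"])
f=bot.grab_frame("scene")["img"][280:420,350:530];t=bot.grab_frame("top")["img"][170:310,30:210]
cv2.imwrite("pics/a.png",cv2.resize(np.hstack([f,t]),(800,311),interpolation=2)[:,:,::-1])
E
```

```text
[0.53376105 0.36927146 0.13972345] [ 9.81507366e-01  1.91423085e-01  6.71706278e-04 -2.02954990e-04] [-0.40740112  0.63465254 -0.39313988  1.57602381  0.27650372  0.98490038
 -2.07062379]
```

View pics/a.png

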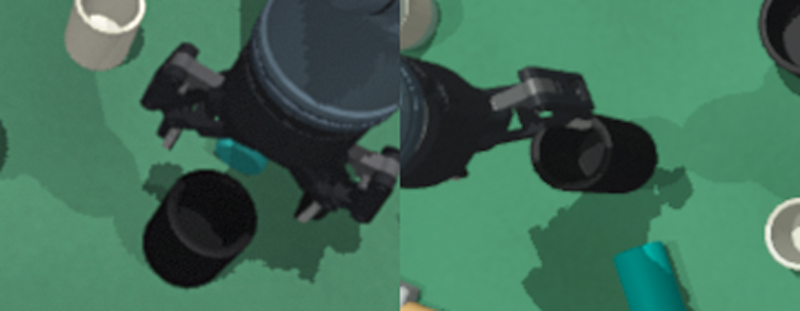

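The picture shows mid standing under the open fingers (scene crop: mouth at (212,210), fingertips at (165,145) and (305,215)). That agrees with a small 5 mm correction along the tool's y.

>>> servo_tool:
  series:
    - {"travel": [0,-0.13,0],"angular": [0,0,0]}
    - {"travel": [0,0,0.5],"angular": [0,0,0]}
    - {"travel": [0,0,0.5],"angular": [0,0,0]}
    - {"travel": [0,0,0.4],"angular": [0,0,0]}
    - {"travel": [0,0,0.3],"angular": [0,0,0]}
    - {"travel": [0,0,0],"angular": [0,0,0]}
    - {"travel": [0,0,0],"angular": [0,0,0]}

```text
clock: 5.45
tcp_pos: [0.5314, 0.3745, 0.0711]
ee_rot: [0.981, 0.192, 0.0, -0.0]
ft_force: [0.2, -0.5, 0.2]
width: 0.0855
finger_force: 0.0
```

>>> servo_tool:
  series:
    - {"travel": [0,0,0],"angular": [0,0,0]}
    - {"travel": [0,0,0],"angular": [0,0,0]}
    - {"travel": [0,0,0],"angular": [0,0,0]}
    - {"travel": [0,0,0],"angular": [0,0,0]}
    - {"travel": [0,0,0],"angular": [0,0,0]}
    - {"travel": [0,0,0],"angular": [0,0,0]}
  hand: 1
  squeeze: 40

```text
clock: 6.2
tcp_pos: [0.531, 0.3741, 0.0706]
ee_rot: [0.981, 0.192, -0.0, -0.0]
ft_force: [0.3, -0.8, 0.4]
width: 0.0
finger_force: 0.0
```

The fingers shut fully, so they hold nothing. I look.

```bash
python3 - <<'E'
from plant import bot
from h import *
o=bot.get_obs();print(o["tcp_pos"],o["width"])
F=bot.grab_frame("scene");T=bot.grab_frame("top")
pickle.dump(F,open("s2.pkl","wb"));pickle.dump(T,open("t2.pkl","wb"))
p=o["tcp_pos"]
print("tcp px",proj(F,p),proj(T,p),"mid rim est",proj(F,[.5315,.3745,.1]),proj(T,[.5315,.3745,.1]))
f=F["img"][280:460,350:550];t=T["img"][150:330,20:220]
cv2.imwrite("pics/b.png",cv2.resize(np.hstack([f,t]),(800,360),interpolation=2)[:,:,::-1])
E
```

```text
[0.53099869 0.37414683 0.07056404] 3.222093258319152e-05
tcp px [440.56040869 379.5534866 ] [114.75671238 238.18495995] mid rim est [444.91004842 374.71168348] [107.05238163 236.88321582]
```

View pics/b.png

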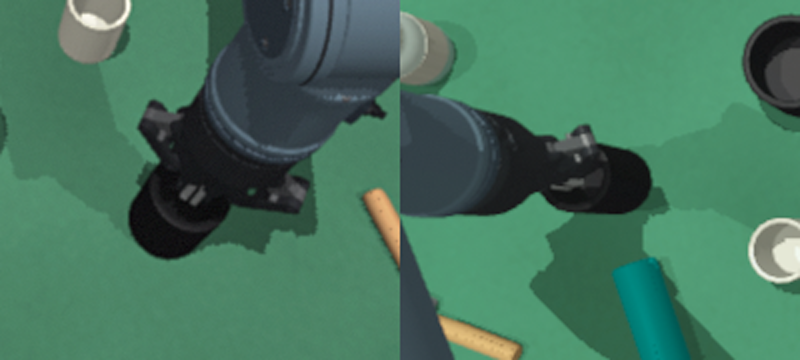

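```bash
python3 - <<'E'
from plant import bot
from h import *
print(bot.tips_ahead,[a for a in dir(bot) if a[0]!='_'])
F=pickle.load(open("s2.pkl","rb"));T=pickle.load(open("t2.pkl","rb"))
f=F["img"][340:420,400:510].astype(float);t=T["img"][190:270,70:180].astype(float)
im=np.clip(255*(np.hstack([f,t])/255)**.5,0,255).astype(np.uint8)
cv2.imwrite("pics/c.png",cv2.resize(im,(792,288),interpolation=2)[:,:,::-1])
E
```

```text
0.008 ['MotionError', 'close_job', 'get_obs', 'grab_frame', 'tips_ahead']
```

View pics/c.png

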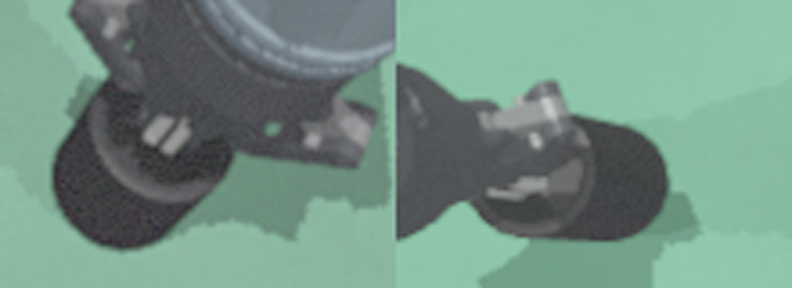

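The fingers are shut over or in the cup's mouth (pads at scene (446,377)), and mid seems unmoved. I lift straight up and compare the real tips with the reported TCP.

>>> servo_tool:
  series:
    - {"travel": [0,0,-0.5],"angular": [0,0,0]}
    - {"travel": [0,0,-0.5],"angular": [0,0,0]}
    - {"travel": [0,0,-1],"angular": [0,0,0]}
    - {"travel": [0,0,-1],"angular": [0,0,0]}
    - {"travel": [0,0,0],"angular": [0,0,0]}

```text
clock: 6.92
tcp_pos: [0.5332, 0.3763, 0.1963]
ee_rot: [0.981, 0.192, 0.004, -0.002]
ft_force: [0.0, -0.8, -0.8]
width: 0.0003
finger_force: 0.0
```

```bash
python3 - <<'E'
from plant import bot
from h import *
o=bot.get_obs();p=o["tcp_pos"];print(p,o["ee_rot"])
F=bot.grab_frame("scene");T=bot.grab_frame("top")
tip=p-[0,0,.008];x0,y0=400,310;x1,y1=60,190
print("tips px",proj(F,tip),proj(T,tip))
f=F["img"][y0:y0+100,x0:x0+110].astype(float);t=T["img"][y1:y1+100,x1:x1+110].astype(float)
im=np.clip(255*(np.hstack([f,t])/255)**.5,0,255).astype(np.uint8)
im=cv2.resize(im,None,fx=3.6,fy=3.6,interpolation=2)
a=(proj(F,tip)-[x0,y0])*3.6;b=(proj(T,tip)-[x1,y1])*3.6+[396,0]
for q in(a,b):cv2.circle(im,(int(q[0]),int(q[1])),5,(255,0,0),1)
cv2.imwrite("pics/d.png",im[:,:,::-1])
h2=lambda im:(im.max(2)<95)
print("mid?",rim(F,(440,382),.1,.033))
E
```

```text
[0.53322686 0.37631401 0.19628523] [ 0.98145495  0.19164145  0.00396534 -0.00200378]
tips px [460.22003025 358.47898887] [ 79.46970813 232.16622691]
mid? (array([0.53192888, 0.37549909]), np.float64(0.06348691137475132), np.float64(0.09515131689147052))
```

View pics/d.png

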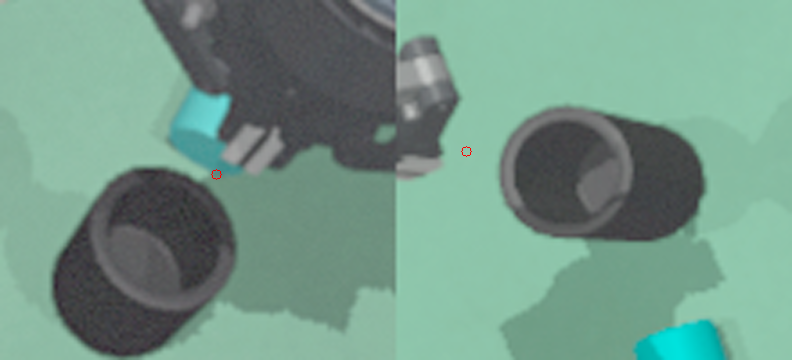

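The picture shows mid unmoved (mouth at scene (445,372)). The shut tips are at scene ≈(470,354) and top ≈(67,236), off from where the reported TCP puts them (460,358)/(79,232). I triangulate the real tips.

```bash
python3 - <<'E'
from plant import bot
from h import *
from scipy.optimize import least_squares
F=pickle.load(open("s2.pkl","rb"));T=pickle.load(open("t2.pkl","rb"))
o=bot.get_obs();p=o["tcp_pos"]
for s,t in (((470.3,354.4),(66.7,235.8)),((473,352),(64,236))):
    r=least_squares(lambda q:np.r_[proj(F,q)-s,proj(T,q)-t],p);print(r.x,r.x-p,r.fun)
print(p, o["clock"],o["ft_force"])
E
```

```text
[0.52705073 0.38272682 0.21059736] [-0.00426002  0.00836721  0.01865727] [ 0.77546585 -0.06380357  0.55895778 -0.60147444]
[0.5257882  0.38277032 0.21840921] [-0.00552255  0.00841071  0.02646912] [ 0.39906693 -0.03389338  0.28708405 -0.30858133]
[0.53131075 0.37435961 0.19194009] 7.025 [-0.53726081 -0.53088963  0.36413166]
```

The real tips seem about 25 mm higher than reported. I settle it by touching the bare table beside mid with the shut fingers.

>>> servo_tool:
  series:
    - {"travel": [1,0.42,0],"angular": [0,0,0]}
    - {"travel": [1,0.42,0],"angular": [0,0,0]}
    - {"travel": [0,0,1],"angular": [0,0,0]}
    - {"travel": [0,0,1],"angular": [0,0,0]}
    - {"travel": [0,0,1],"angular": [0,0,0]}
    - {"travel": [0,0,1],"angular": [0,0,0]}
    - {"travel": [0,0,0],"angular": [0,0,0]}
    - {"travel": [0,0,0],"angular": [0,0,0]}

```text
clock: 8.02
tcp_pos: [0.6183, 0.3736, 0.0318]
ee_rot: [0.981, 0.192, 0.0, -0.0]
ft_force: [0.2, 0.6, 0.4]
width: 0.0001
finger_force: 0.0
```

>>> servo_tool:
  series:
    - {"travel": [0,0,0.25],"angular": [0,0,0]}
    - {"travel": [0,0,0],"angular": [0,0,0]}
    - {"travel": [0,0,0],"angular": [0,0,0]}

```text
clock: 8.4
tcp_pos: [0.618, 0.3732, 0.0211]
ee_rot: [0.981, 0.192, 0.0, -0.0]
ft_force: [1.2, 0.6, 1.0]
width: 0.0
finger_force: 0.0
```

```bash
python3 - <<'E'
from plant import bot
from h import *
o=bot.get_obs();p=o["tcp_pos"];print(p,o["ee_rot"],o["ft_force"],o["clock"])
F=bot.grab_frame("scene");T=bot.grab_frame("top")
pickle.dump((F,T,p),open("e.pkl","wb"))
tip=p-[0,0,.008];a,b=proj(F,tip),proj(T,tip);print(a,b)
def c(G,q):
    x,y=(q-[55,50]).astype(int);im=cv2.resize(G["img"][y:y+100,x:x+110],None,fx=3.6,fy=3.6,interpolation=2)
    im=(255*(im/255.)**.5).astype(np.uint8);k=((q-[x,y])*3.6).astype(int);cv2.circle(im,tuple(k.tolist()),5,(255,0,0),1);print(x,y);return im
cv2.imwrite("pics/e.png",np.hstack([c(F,a),c(T,b)])[:,:,::-1])
E
```

```text
[0.61801006 0.37323754 0.02109007] [ 9.81452827e-01  1.91703579e-01  2.78702529e-04 -9.45977828e-05] [1.24851249 0.60637993 1.0327746 ] 8.4
[396.01805501 419.25657   ] [128.9279359  195.76193995]
341 369
73 145
```

View pics/e.png

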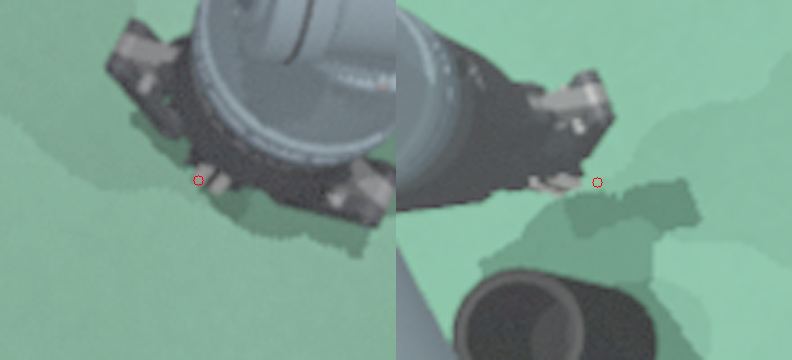

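Both views put the tips about 28 mm above the reported place. I feel for the table in small steps to get the exact offset.

>>> servo_tool:
  series:
    - {"travel": [0,0,0.1],"angular": [0,0,0]}
    - {"travel": [0,0,0.1],"angular": [0,0,0]}
    - {"travel": [0,0,0.1],"angular": [0,0,0]}
    - {"travel": [0,0,0.1],"angular": [0,0,0]}
    - {"travel": [0,0,0],"angular": [0,0,0]}

```text
clock: 9.12
tcp_pos: [0.6174, 0.3729, 0.004]
ee_rot: [0.981, 0.192, -0.0, 0.0]
ft_force: [0.4, -0.1, -1.2]
width: 0.0001
finger_force: 0.0
```

>>> servo_tool:
  series:
    - {"travel": [0,0,0.1],"angular": [0,0,0]}
    - {"travel": [0,0,0.1],"angular": [0,0,0]}
    - {"travel": [0,0,0.1],"angular": [0,0,0]}
    - {"travel": [0,0,0],"angular": [0,0,0]}

```text
clock: 9.62
tcp_pos: [0.6174, 0.3729, -0.008]
ee_rot: [0.981, 0.192, -0.0, 0.0]
ft_force: [0.5, -0.2, 0.4]
width: 0.0001
finger_force: 0.0
```

>>> servo_tool:
  series:
    - {"travel": [0,0,0.1],"angular": [0,0,0]}
    - {"travel": [0,0,0.05],"angular": [0,0,0]}
    - {"travel": [0,0,0],"angular": [0,0,0]}

```text
clock: 10.0
tcp_pos: [0.6176, 0.373, -0.0137]
ee_rot: [0.981, 0.192, -0.0, 0.0]
ft_force: [0.3, -0.1, -1.0]
width: -0.0002
finger_force: 0.0
```

>>> servo_tool:
  series:
    - {"travel": [0,0,0.07],"angular": [0,0,0]}
    - {"travel": [0,0,0.07],"angular": [0,0,0]}
    - {"travel": [0,0,0],"angular": [0,0,0]}

```text
clock: 10.38
tcp_pos: [0.6175, 0.3729, -0.0194]
ee_rot: [0.981, 0.192, -0.0, 0.0]
ft_force: [0.2, 0.4, -0.5]
width: 0.0
finger_force: 0.0
```

>>> servo_tool:
  series:
    - {"travel": [0,0,0.07],"angular": [0,0,0]}
    - {"travel": [0,0,0],"angular": [0,0,0]}

```text
clock: 10.62
tcp_pos: [0.6176, 0.373, -0.0221]
ee_rot: [0.981, 0.192, -0.0, 0.0]
ft_force: [1.1, -0.4, -0.1]
width: -0.0003
finger_force: 0.0
```

>>> servo_tool:
  series:
    - {"travel": [0,0,0.07],"angular": [0,0,0]}
    - {"travel": [0,0,0],"angular": [0,0,0]}

```text
clock: 10.88
tcp_pos: [0.6176, 0.373, -0.0249]
ee_rot: [0.981, 0.192, -0.0, 0.0]
ft_force: [0.0, -0.5, -0.1]
width: 0.0003
finger_force: 0.0
```

>>> servo_tool:
  series:
    - {"travel": [0,0,0.07],"angular": [0,0,0]}
    - {"travel": [0,0,0],"angular": [0,0,0]}

```text
clock: 11.12
tcp_pos: [0.6176, 0.373, -0.0277]
ee_rot: [0.981, 0.192, -0.0, 0.0]
ft_force: [0.2, 0.8, 0.2]
width: -0.0003
finger_force: 0.0
```

>>> servo_tool:
  series:
    - {"travel": [0,0,0.07],"angular": [0,0,0]}
    - {"travel": [0,0,0],"angular": [0,0,0]}

```text
clock: 11.38
tcp_pos: [0.618, 0.3732, -0.0285]
ee_rot: [0.981, 0.192, 0.0, 0.0]
ft_force: [-3.5, -3.4, 11.5]
width: 0.0001
finger_force: 5.8
```

```bash
python3 - <<'E'
from plant import bot
from h import *
o=bot.get_obs();p=o["tcp_pos"];print(p,o["ft_force"],o["clock"])
F=bot.grab_frame("scene");T=bot.grab_frame("top");F0,T0,p0=pickle.load(open("e.pkl","rb"))
pickle.dump((F,T,p),open("e2.pkl","wb"))
for G,c0 in((F,(400.2,419.6)),(T,(122.7,195.8))):
    x,y=int(c0[0])-25,int(c0[1])-12
    m=((G["img"].min(2)>95)&(np.ptp(G["img"].astype(int),axis=2)<25))[y:y+40,x:x+50].astype(np.uint8)
    n,l,s,c=cv2.connectedComponentsWithStats(m);print(x,y,[(s[i].tolist(),c[i].round(1).tolist()) for i in range(1,n)])
E
```

```text
[ 0.61795712  0.37322589 -0.0285209 ] [-3.54861272 -3.44779555 11.52342049] 11.375
375 407 []
97 183 [([37, 1, 2, 2, 3], [37.7, 1.3]), ([26, 17, 1, 1, 1], [26.0, 17.0])]
```

Contact comes at TCP z = −0.028, so the true tips sit 36 mm higher than the reported numbers say. I allow for this, back off, reopen and go down on mid again.

>>> servo_tool:
  series:
    - {"travel": [0,0,-0.5],"angular": [0,0,0]}
    - {"travel": [0,0,-1],"angular": [0,0,0]}
    - {"travel": [0,0,-1],"angular": [0,0,0]}
    - {"travel": [0,0,-1],"angular": [0,0,0]}
    - {"travel": [0,0,-0.5],"angular": [0,0,0]}
    - {"travel": [-1,-0.42,0],"angular": [0,0,0]}
    - {"travel": [-1,-0.42,0],"angular": [0,0,0]}
    - {"travel": [0,0,0],"angular": [0,0,0]}
    - {"travel": [0,0,0],"angular": [0,0,0]}
  hand: 0

```text
clock: 12.6
tcp_pos: [0.5317, 0.3738, 0.1297]
ee_rot: [0.981, 0.192, 0.0, 0.0]
ft_force: [0.1, 0.2, -0.7]
width: 0.0855
finger_force: 0.0
```

>>> servo_tool:
  series:
    - {"travel": [0,-0.02,0.6],"angular": [0,0,0]}
    - {"travel": [0,0,0.5],"angular": [0,0,0]}
    - {"travel": [0,0,0.5],"angular": [0,0,0]}
    - {"travel": [0,0,0.5],"angular": [0,0,0]}
    - {"travel": [0,0,0.35],"angular": [0,0,0]}
    - {"travel": [0,0,0.2],"angular": [0,0,0]}
    - {"travel": [0,0,0],"angular": [0,0,0]}
    - {"travel": [0,0,0],"angular": [0,0,0]}

```text
clock: 13.6
tcp_pos: [0.5312, 0.3753, 0.0245]
ee_rot: [0.981, 0.192, 0.001, -0.0]
ft_force: [0.1, 0.5, -0.2]
width: 0.0854
finger_force: 0.0
```

>>> servo_tool:
  series:
    - {"travel": [0,0,0],"angular": [0,0,0]}
    - {"travel": [0,0,0],"angular": [0,0,0]}
    - {"travel": [0,0,0],"angular": [0,0,0]}
    - {"travel": [0,0,0],"angular": [0,0,0]}
  hand: 1
  squeeze: 40

```text
clock: 14.1
tcp_pos: [0.5314, 0.3751, 0.0248]
ee_rot: [0.981, 0.192, 0.001, -0.0]
ft_force: [0.3, -1.8, 5.4]
width: 0.0663
finger_force: 44.2
```

>>> servo_tool:
  series:
    - {"travel": [0,0,-0.5],"angular": [0,0,0]}
    - {"travel": [0,0,-1],"angular": [0,0,0]}
    - {"travel": [0,0,-1],"angular": [0,0,0]}
    - {"travel": [0,0,-1],"angular": [0,0,0]}
    - {"travel": [0,0,-1],"angular": [0,0,0]}
    - {"travel": [0,0,-0.5],"angular": [0,0,0]}
    - {"travel": [-0.2,0.5,0],"angular": [0,0,0]}
    - {"travel": [-0.3,0.9,0],"angular": [0,0,0]}
    - {"travel": [-0.3,0.9,0],"angular": [0,0,0]}
    - {"travel": [-0.3,0.9,0],"angular": [0,0,0]}
    - {"travel": [-0.3,0.9,0],"angular": [0,0,0]}
    - {"travel": [-0.3,0.9,0],"angular": [0,0,0]}

```text
clock: 15.6
tcp_pos: [0.5414, 0.1603, 0.2216]
ee_rot: [0.982, 0.191, -0.002, 0.001]
ft_force: [0.6, -0.8, -3.5]
width: 0.0661
finger_force: 46.2
```

>>> servo_tool:
  series:
    - {"travel": [-0.3,0.9,0],"angular": [0,0,0]}
    - {"travel": [-0.3,0.9,0],"angular": [0,0,0]}
    - {"travel": [-0.3,0.9,0],"angular": [0,0,0]}
    - {"travel": [-0.3,0.9,0],"angular": [0,0,0]}
    - {"travel": [-0.3,0.9,0],"angular": [0,0,0]}
    - {"travel": [-0.3,0.9,0],"angular": [0,0,0]}
    - {"travel": [-0.3,0.9,0],"angular": [0,0,0]}
    - {"travel": [-0.3,0.9,0],"angular": [0,0,0]}
    - {"travel": [-0.3,0.9,0],"angular": [0,0,0]}
    - {"travel": [-0.3,0.9,0],"angular": [0,0,0]}
    - {"travel": [0,0,0],"angular": [0,0,0]}
    - {"travel": [0,0,0],"angular": [0,0,0]}

```text
clock: 17.1
tcp_pos: [0.5654, -0.2147, 0.2221]
ee_rot: [0.982, 0.191, -0.001, -0.001]
ft_force: [0.4, 1.0, -3.5]
width: 0.066
finger_force: 46.4
```

>>> servo_tool:
  series:
    - {"travel": [-0.25,0.59,0],"angular": [0,0,0]}
    - {"travel": [-0.25,0.59,0],"angular": [0,0,0]}
    - {"travel": [0,0,0.8],"angular": [0,0,0]}
    - {"travel": [0,0,0.8],"angular": [0,0,0]}
    - {"travel": [0,0,0.7],"angular": [0,0,0]}
    - {"travel": [0,0,0.5],"angular": [0,0,0]}
    - {"travel": [0,0,0],"angular": [0,0,0]}
    - {"travel": [0,0,0],"angular": [0,0,0]}

```text
clock: 18.1
tcp_pos: [0.5673, -0.266, 0.1128]
ee_rot: [0.981, 0.192, 0.001, 0.0]
ft_force: [0.1, -0.2, -2.8]
width: 0.0662
finger_force: 46.5
```

```bash
python3 - <<'E'
from plant import bot
from h import *
o=bot.get_obs();p=o["tcp_pos"];print(p,o["ee_rot"],o["ft_force"],o["joint_positions"].round(2))
F=bot.grab_frame("scene");T=bot.grab_frame("top");pickle.dump((F,T,p),open("m.pkl","wb"))
f=F["img"][110:220,170:290];t=T["img"][160:270,400:520]
im=cv2.resize(np.hstack([f,t]),(800,367),interpolation=2);cv2.imwrite("pics/f.png",(255*(im/255.)**.6).astype(np.uint8)[:,:,::-1])
for G in(F,T): print(proj(G,[.5645,-.2655,.066]),proj(G,[p[0],p[1],.085]))
E
```

```text
[ 0.56733622 -0.26597889  0.11281554] [9.81416813e-01 1.91886320e-01 7.18549860e-04 4.04163912e-04] [ 0.06947623 -0.23353354 -2.78435104] [ 0.53  0.61 -0.23  1.66  0.17  0.88 -0.95]
[225.04771587 160.37092007] [222.48747845 154.89227344]
[462.6889682  216.99844901] [466.53780067 214.29427132]
```

View pics/f.png

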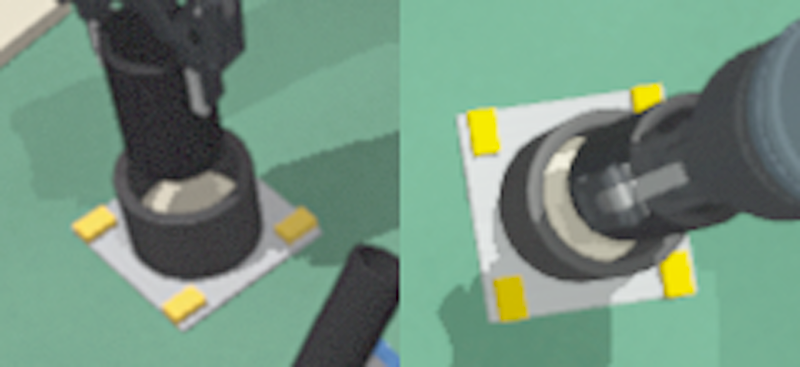

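The picture shows mid upright over the pot, with its foot just above the rim and the pale floor visible. A 2.5 mm correction, then I lower gently.

>>> servo_tool:
  series:
    - {"travel": [-0.05,-0.03,0],"angular": [0,0,0]}
    - {"travel": [0,0,0.15],"angular": [0,0,0]}
    - {"travel": [0,0,0.15],"angular": [0,0,0]}
    - {"travel": [0,0,0.15],"angular": [0,0,0]}
    - {"travel": [0,0,0.15],"angular": [0,0,0]}
    - {"travel": [0,0,0],"angular": [0,0,0]}

```text
clock: 18.95
tcp_pos: [0.5637, -0.2654, 0.087]
ee_rot: [0.981, 0.192, -0.001, -0.0]
ft_force: [0.3, -0.7, -3.5]
width: 0.0664
finger_force: 46.5
```

>>> servo_tool:
  series:
    - {"travel": [0,0,0.15],"angular": [0,0,0]}
    - {"travel": [0,0,0.15],"angular": [0,0,0]}
    - {"travel": [0,0,0.1],"angular": [0,0,0]}
    - {"travel": [0,0,0.08],"angular": [0,0,0]}
    - {"travel": [0,0,0],"angular": [0,0,0]}

```text
clock: 19.58
tcp_pos: [0.564, -0.2655, 0.0683]
ee_rot: [0.981, 0.192, -0.0, -0.0]
ft_force: [0.7, -0.1, -3.9]
width: 0.0662
finger_force: 46.5
```

>>> servo_tool:
  series:
    - {"travel": [0,0,0.06],"angular": [0,0,0]}
    - {"travel": [0,0,0.06],"angular": [0,0,0]}
    - {"travel": [0,0,0],"angular": [0,0,0]}

```text
clock: 19.95
tcp_pos: [0.564, -0.2655, 0.0635]
ee_rot: [0.981, 0.192, -0.0, -0.0]
ft_force: [0.2, -0.2, -3.4]
width: 0.0662
finger_force: 46.5
```

>>> servo_tool:
  series:
    - {"travel": [0,0,0.05],"angular": [0,0,0]}
    - {"travel": [0,0,0.05],"angular": [0,0,0]}

```text
clock: 20.2
tcp_pos: [0.5642, -0.2656, 0.0597]
ee_rot: [0.981, 0.192, 0.0, 0.0]
ft_force: [0.2, -0.0, -3.2]
width: 0.0661
finger_force: 46.5
```

>>> servo_tool:
  series:
    - {"travel": [0,0,0.05],"angular": [0,0,0]}
    - {"travel": [0,0,0.05],"angular": [0,0,0]}

```text
clock: 20.45
tcp_pos: [0.5642, -0.2656, 0.0556]
ee_rot: [0.981, 0.192, -0.0, -0.0]
ft_force: [0.6, -0.0, -3.9]
width: 0.0665
finger_force: 46.5
```

>>> servo_tool:
  series:
    - {"travel": [0,0,0.05],"angular": [0,0,0]}
    - {"travel": [0,0,0],"angular": [0,0,0]}

```text
clock: 20.7
tcp_pos: [0.564, -0.2656, 0.0536]
ee_rot: [0.981, 0.192, -0.0, -0.0]
ft_force: [-1.2, 0.0, -3.9]
width: 0.0664
finger_force: 46.5
```

>>> servo_tool:
  series:
    - {"travel": [0,0,0.05],"angular": [0,0,0]}
    - {"travel": [0,0,0],"angular": [0,0,0]}

```text
clock: 20.95
tcp_pos: [0.5641, -0.2655, 0.0516]
ee_rot: [0.981, 0.192, -0.0, -0.0]
ft_force: [-0.0, 0.5, -3.5]
width: 0.0662
finger_force: 46.5
```

>>> servo_tool:
  series:
    - {"travel": [0,0,0.05],"angular": [0,0,0]}
    - {"travel": [0,0,0],"angular": [0,0,0]}

```text
clock: 21.2
tcp_pos: [0.564, -0.2655, 0.0496]
ee_rot: [0.981, 0.192, -0.0, -0.0]
ft_force: [-0.2, -0.1, -2.7]
width: 0.0663
finger_force: 46.5
```

>>> servo_tool:
  series:
    - {"travel": [0,0,0.05],"angular": [0,0,0]}
    - {"travel": [0,0,0],"angular": [0,0,0]}

```text
clock: 21.45
tcp_pos: [0.564, -0.2655, 0.0476]
ee_rot: [0.981, 0.192, -0.0, -0.0]
ft_force: [-0.4, -0.6, -3.3]
width: 0.0666
finger_force: 46.5
```

>>> servo_tool:
  series:
    - {"travel": [0,0,0.05],"angular": [0,0,0]}
    - {"travel": [0,0,0],"angular": [0,0,0]}

```text
clock: 21.7
tcp_pos: [0.5645, -0.2657, 0.047]
ee_rot: [0.981, 0.192, 0.0, 0.0]
ft_force: [-2.2, 1.2, 6.5]
width: 0.0663
finger_force: 47.0
```

Mid stands: the force went from −3.5 to +6.5 N, with the floor at about 22 mm. I ease off slightly and release.

>>> servo_tool:
  series:
    - {"travel": [0,0,-0.025],"angular": [0,0,0]}
    - {"travel": [0,0,0],"angular": [0,0,0]}

```text
clock: 21.95
tcp_pos: [0.5644, -0.2657, 0.0471]
ee_rot: [0.981, 0.192, 0.0, 0.0]
ft_force: [-1.1, 0.3, 1.4]
width: 0.066
finger_force: 46.7
```

>>> servo_tool:
  series:
    - {"travel": [0,0,0],"angular": [0,0,0]}
    - {"travel": [0,0,0],"angular": [0,0,0]}
    - {"travel": [0,0,0],"angular": [0,0,0]}
    - {"travel": [0,0,0],"angular": [0,0,0]}
    - {"travel": [0,0,0],"angular": [0,0,0]}
  hand: 0

```text
clock: 22.58
tcp_pos: [0.5642, -0.2656, 0.0468]
ee_rot: [0.981, 0.192, 0.0, 0.0]
ft_force: [0.1, 0.3, -0.3]
width: 0.0854
finger_force: 0.0
```

>>> servo_tool:
  series:
    - {"travel": [0,0,-0.5],"angular": [0,0,0]}
    - {"travel": [0,0,-1],"angular": [0,0,0]}
    - {"travel": [0,0,-1],"angular": [0,0,0]}
    - {"travel": [0,0,-1],"angular": [0,0,0.84]}
    - {"travel": [0,0,-1],"angular": [0,0,0.84]}
    - {"travel": [0,0,-0.5],"angular": [0,0,0.85]}
    - {"travel": [-0.13,-1,0],"angular": [0,0,0]}
    - {"travel": [-0.13,-1,0],"angular": [0,0,0]}
    - {"travel": [-0.13,-1,0],"angular": [0,0,0]}
    - {"travel": [-0.13,-1,0],"angular": [0,0,0]}
    - {"travel": [-0.13,-1,0],"angular": [0,0,0]}

```text
clock: 23.95
tcp_pos: [0.5316, -0.0652, 0.2484]
ee_rot: [1.0, 0.016, 0.001, 0.0]
ft_force: [0.7, 0.9, -0.3]
width: 0.0857
finger_force: 0.0
```

>>> servo_tool:
  series:
    - {"travel": [0,0,0],"angular": [0,0.875,0]}
    - {"travel": [0,0,0],"angular": [0,0.875,0]}
    - {"travel": [0,0,0],"angular": [0,0.875,0]}
    - {"travel": [0,0,0],"angular": [0,0.875,0]}
    - {"travel": [0,0,0],"angular": [0,0.875,0]}
    - {"travel": [0,0,0],"angular": [0,0,0]}
    - {"travel": [0,0,0],"angular": [0,0,0]}

```text
clock: 24.82
tcp_pos: [0.5331, -0.0664, 0.2484]
ee_rot: [0.953, 0.016, 0.301, -0.005]
ft_force: [-0.0, -0.3, 1.5]
width: 0.0852
finger_force: 0.0
```

```bash
python3 - <<'E'
from plant import bot
from h import *
from scipy.spatial.transform import Rotation as R
o=bot.get_obs();p=o["tcp_pos"];M=R.from_quat(o["ee_rot"]).as_matrix();print(p,o["joint_positions"].round(2),o["clock"]);print(M.round(3))
b=np.array([.60278,-.0645,.045]);a=np.array([-.5733,-.019,.8191])
print("goal delta tool /40mm",(M.T@(b+.123*a-p)/.04).round(3),"z err",(M.T@-a).round(3))
E
```

```text
[ 0.53308138 -0.06638948  0.24844429] [ 0.41  0.03 -0.32  2.3  -0.29  0.22 -1.18] 24.825
[[ 0.818  0.033  0.574]
 [ 0.027 -0.999  0.019]
 [ 0.574  0.    -0.819]]
goal delta tool /40mm [-1.492  0.01   2.09 ] z err [-0.001 -0.     1.   ]
```

The tilt is reached, but joint 6 is close to its lower limit. The tube can also be gripped with less tilt. First I check with one picture whether the 36 mm offset runs along the tool axis (A, red) or along world z (B, yellow).

```bash
python3 - <<'E'
from plant import bot
from h import *
from scipy.spatial.transform import Rotation as R
o=bot.get_obs();p=o["tcp_pos"];M=R.from_quat(o["ee_rot"]).as_matrix()
out=[]
for n in("scene","top"):
    G=bot.grab_frame(n);q0=proj(G,p+[0,0,.03]);x,y=(q0-[55,70]).astype(int);x=max(x,0);y=max(y,0)
    im=cv2.resize(G["img"][y:y+140,x:x+110],(400,509),interpolation=2);im=(255*(im/255.)**.6).astype(np.uint8);k=400/110
    for c,base in(((255,0,0),p-.041*M[:,2]),((255,255,0),p+[0,0,.036]-.005*M[:,2])):
        for s in(-.0425,.0425):
            w=((proj(G,base+s*M[:,1])-[x,y])*k).astype(int);cv2.circle(im,tuple(w.tolist()),4,c,1)
    out.append(im)
cv2.imwrite("pics/g.png",np.hstack(out)[:,:,::-1])
E
```

```text
(no output)
```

View pics/g.png

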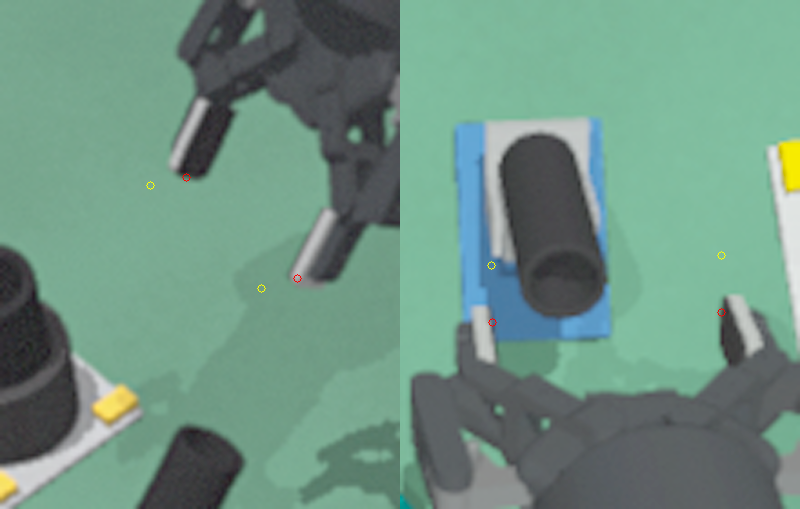

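Red (A) matches: the offset runs along the tool axis. I use a 15° tilt for the pick and 20° the other way for the placing, which keeps the wrist in range.

>>> servo_tool:
  series:
    - {"travel": [0,0,0],"angular": [0,-0.84,0]}
    - {"travel": [0,0,0],"angular": [0,-0.83,0]}
    - {"travel": [0,0,0],"angular": [0,-0.83,0]}
    - {"travel": [0,0,0],"angular": [0,0,0]}

```text
clock: 25.42
tcp_pos: [0.5349, -0.0661, 0.2481]
ee_rot: [0.991, 0.017, 0.132, -0.002]
ft_force: [-0.3, 0.1, -0.4]
width: 0.0852
finger_force: 0.0
```

```bash
cat > d.py <<'E'
from plant import bot
from h import *
from scipy.spatial.transform import Rotation as R
b=np.array([.60278,-.0645,.045]);a=np.array([-.5733,-.019,.8191])
o=bot.get_obs();p=o["tcp_pos"];M=R.from_quat(o["ee_rot"]).as_matrix();print(p,o["joint_positions"].round(2),o["clock"]);print(M.round(3))
G=b+.097*a;g=G+.051*M[:,2]
print("delta/40mm to grasp",(M.T@(g-p)/.04).round(3),"pads line vs tube axis",M[:,1]@a)
E
python3 d.py
```

```text
[ 0.53490552 -0.0660902   0.24805879] [ 0.31  0.16 -0.28  2.    0.04  0.72 -1.52] 25.425
[[ 0.965  0.034  0.261]
 [ 0.033 -0.999  0.009]
 [ 0.261  0.    -0.965]]
delta/40mm to grasp [-0.512  0.016  4.338] pads line vs tube axis -0.00011796450478679366
```

>>> servo_tool:
  series:
    - {"travel": [-0.51,0.02,0.2],"angular": [0,0,0]}
    - {"travel": [0,0,0.8],"angular": [0,0,0]}
    - {"travel": [0,0,0.8],"angular": [0,0,0]}
    - {"travel": [0,0,0.7],"angular": [0,0,0]}
    - {"travel": [0,0,0],"angular": [0,0,0]}

```text
clock: 26.05
tcp_pos: [0.5362, -0.0669, 0.1431]
ee_rot: [0.992, 0.016, 0.129, -0.002]
ft_force: [-0.7, -0.2, 0.3]
width: 0.086
finger_force: 0.0
```

>>> servo_tool:
  series:
    - {"travel": [0,0,0.5],"angular": [0,0,0]}
    - {"travel": [0,0,0.5],"angular": [0,0,0]}
    - {"travel": [0,0,0.45],"angular": [0,0,0]}
    - {"travel": [0,0,0.35],"angular": [0,0,0]}
    - {"travel": [0,0,0],"angular": [0,0,0]}
    - {"travel": [0,0,0],"angular": [0,0,0]}

```text
clock: 26.8
tcp_pos: [0.5568, -0.0666, 0.0758]
ee_rot: [0.991, 0.016, 0.131, -0.002]
ft_force: [-0.3, 0.2, 0.0]
width: 0.0855
finger_force: 0.0
```

```bash
python3 d.py
```

```text
[ 0.55675783 -0.06656715  0.07580387] [ 0.21  0.46 -0.19  2.1   0.19  0.33 -1.66] 26.8
[[ 0.965  0.033  0.259]
 [ 0.031 -0.999  0.008]
 [ 0.259  0.    -0.966]]
delta/40mm to grasp [ 0.084 -0.013  0.038] pads line vs tube axis 0.00041318544201249594
```

>>> servo_tool:
  series:
    - {"travel": [0.08,0,0.03],"angular": [0,0,0]}
    - {"travel": [0,0,0],"angular": [0,0,0]}

```text
clock: 27.05
tcp_pos: [0.5606, -0.0665, 0.0756]
ee_rot: [0.991, 0.016, 0.131, -0.002]
ft_force: [-0.2, -0.7, -0.2]
width: 0.0854
finger_force: 0.0
```

>>> servo_tool:
  series:
    - {"travel": [0,0,0],"angular": [0,0,0]}
    - {"travel": [0,0,0],"angular": [0,0,0]}
    - {"travel": [0,0,0],"angular": [0,0,0]}
    - {"travel": [0,0,0],"angular": [0,0,0]}
    - {"travel": [0,0,0],"angular": [0,0,0]}
  hand: 1
  squeeze: 55

```text
clock: 27.68
tcp_pos: [0.5599, -0.0667, 0.0753]
ee_rot: [0.991, 0.016, 0.13, -0.002]
ft_force: [-2.4, -1.2, 5.6]
width: 0.0416
finger_force: 54.9
```

```bash
python3 d.py
```

```text
[ 0.55985482 -0.0666579   0.07527853] [ 0.21  0.47 -0.19  2.09  0.19  0.33 -1.66] 27.675
[[ 0.965  0.032  0.259]
 [ 0.031 -0.999  0.008]
 [ 0.259  0.    -0.966]]
delta/40mm to grasp [ 0.012 -0.018  0.006] pads line vs tube axis 0.0006826462407629359
```

Gripped at 41.6 mm. I draw it out along the trough's axis, raise it, then bring it upright with a −35° turn about the tool's y.

>>> servo_tool:
  series:
    - {"travel": [-0.1,0,-0.28],"angular": [0,0,0]}
    - {"travel": [-0.2,0,-0.56],"angular": [0,0,0]}
    - {"travel": [-0.34,0,-0.94],"angular": [0,0,0]}
    - {"travel": [-0.2,0,-0.56],"angular": [0,0,0]}
    - {"travel": [0.2,0,-0.75],"angular": [0,0,0]}
    - {"travel": [0.2,0,-0.75],"angular": [0,0,0]}
    - {"travel": [0.2,0,-0.75],"angular": [0,0,0]}
    - {"travel": [0,0,0],"angular": [0,0,0]}

```text
clock: 28.68
tcp_pos: [0.5041, -0.0684, 0.2522]
ee_rot: [0.991, 0.016, 0.133, -0.002]
ft_force: [0.3, 0.4, -1.0]
width: 0.0415
finger_force: 55.9
```

>>> servo_tool:
  series:
    - {"travel": [0,0,0],"angular": [0,-0.6,0]}
    - {"travel": [0,0,0],"angular": [0,-0.75,0]}
    - {"travel": [0,0,0],"angular": [0,-0.75,0]}
    - {"travel": [0,0,0],"angular": [0,-0.75,0]}
    - {"travel": [0,0,0],"angular": [0,-0.75,0]}
    - {"travel": [0,0,0],"angular": [0,-0.75,0]}
    - {"travel": [0,0,0],"angular": [0,0,0]}
    - {"travel": [0,0,0],"angular": [0,0,0]}

```text
clock: 29.68
tcp_pos: [0.5024, -0.0683, 0.2492]
ee_rot: [0.985, 0.016, -0.172, 0.003]
ft_force: [0.1, -0.8, -1.4]
width: 0.0415
finger_force: 55.9
```

```bash
cat > s.py <<'E'
import h
from plant import bot
from h import *
from scipy.spatial.transform import Rotation as R
h.dark=lambda im:(im.max(2)<95)&(np.ptp(im.astype(int),axis=2)<22)
o=bot.get_obs();p=o["tcp_pos"];M=R.from_quat(o["ee_rot"]).as_matrix();print(p,o["joint_positions"].round(2),o["clock"],o["width"]);print(M.round(3))
base=p+M@[.0336,-.0008,.0404];ax=M@np.array([-.342,0,-.94]);print("base",base,"axis",ax)
F=bot.grab_frame("scene");T=bot.grab_frame("top");pickle.dump((F,T,p),open("n.pkl","wb"))
for nm,G in(("s",F),("t",T)):
    for lab,q in(("small mid",base+.05*ax),("small base",base),("midrim",np.array([.5642,-.2656,.1225]))): print(nm,lab,proj(G,q).round(1))
E
python3 s.py; python3 - <<'E'
from h import *
F,T,p=pickle.load(open("n.pkl","rb"))
# pot plate top shadows out; rims are lighter than insides: mid rim ellipse from edge of the inner dark mouth
for G in(F,T):
    u,v=proj(G,[.5642,-.2656,.1225]).astype(int);g=G["img"].max(2)[v-30:v+30,u-30:u+30]
    print(u,v);print("\n".join(" ".join("%3d"%k for k in r[::2]) for r in g[::4]))
E
```

```text
[ 0.50239237 -0.06826904  0.24920708] [ 0.23  0.49 -0.28  1.56  0.13  1.45 -1.62] 29.675 0.04146298036499726
[[ 0.94   0.033 -0.339]
 [ 0.031 -0.999 -0.011]
 [-0.339 -0.    -0.941]]
base [ 0.52028687 -0.06688048  0.19981458] axis [-3.39884248e-03 -1.75556933e-04  1.00027617e+00]
s small mid [288.9 144.7]
s small base [289.9 164.2]
s midrim [221.  142.1]
t small mid [369.5 235.2]
t small base [365.1 237.3]
t midrim [474.1 213.6]
221 142
119 132 129 131 131 129 130 131 129 128 130 128 128 127 126 126 127 127 125 125 127 125 124 126 128 127 128 128 130 130
131 130 130 131 131 130 129 130 130 129 129 129 129 127 127 126 125 126 125 126 124 127 127 129 126 125 125 127 127 128
129 130 128 130 131 130 130 132 129 130 129 130 127 129 127 128 126 124 126 126 125 127 126 126 127 129 128 129 130 130
130 131 130 127 130 128 129 131 130 128 129 130 131 128 129 129 126 128 128 127 126 125 128 126 127 129 129 131 129 131
127 127 130 128 130 129 131 131 130 131 129 130 130 129 128 129 127 129 130 127 127 127 129 127 126 129 129 128 128 131
129 131 129 129 127 128 129 127 131 131 130 132 130 122 121 
[... 2247 characters left out ...]
 131 131 135 136 138 138 139 140 141 141 142 143 143 143 144 143 146 146 147 149 152 155 156 157 158
126 128 128 129 130 131 131 132 137 136 138 138 139 141 140 142 142 143 144 143 144 144 145 147 147 150 153 155 156 158
127 127 128 129 130 130 131 131 132 137 137 138 138 141 140 141 143 142 142 144 144 143 146 146 147 149 151 154 156 157
125 126 128 129 129 130 131 131 131 135 136 137 138 139 141 140 142 143 143 143 144 143 144 146 146 147 149 153 154 157
124 126 128 128 129 130 130 131 131 132 136 137 138 138 139 140 141 143 143 142 144 144 144 145 146 146 148 150 153 155
122 125 127 128 128 130 130 131 131 131 134 137 138 138 139 140 140 141 142 143 143 144 144 144 146 146 147 149 151 154
```

```bash
python3 - <<'E'
from h import *
F,T,p=pickle.load(open("n.pkl","rb"))
t=np.linspace(0,2*np.pi,200)
def ext(c,r):
    P=np.array([proj(F,[c[0]+r*np.cos(k),c[1]+r*np.sin(k),c[2]]) for k in t]);return P
P=ext([.5642,-.2656,.1225],.033);print("pred rim L,R,top",P[:,0].min(),P[:,0].max(),P[:,1].min(),"at",P[P[:,1].argmin(),0])
g=F["img"].max(2).astype(float)
def edge(v,lo,hi):  # subpixel first crossing of 75
    s=1 if hi>lo else -1;i=lo
    while v[i]>75:i+=s
    return i-s+s*(v[i-s]-75)/(v[i-s]-v[i])
for r in(140,142,144,146): print(r,edge(g[r],195,221),edge(g[r],250,221),"pred at row",sorted(P[np.abs(P[:,1]-r)<.6,0].round(1))[::1][0],sorted(P[np.abs(P[:,1]-r)<.6,0].round(1))[-1])
print("top",[(c,round(edge(g[:,c],120,142),1)) for c in(217,221,225)],[round(P[(np.abs(P[:,0]-c)<1),1].min(),1) for c in(217,221,225)])
# small silhouette between base and the fingers
B=np.array([.52029,-.06688,.19981])
for s in(.01,.03,.05):
    a,b=proj(F,B+[0,0,s]);r=int(round(b));print("small s",s,"pred c",a.round(1),"edges",round(edge(g[r],int(a)-35,int(a)),1),round(edge(g[r],int(a)+35,int(a)),1))
Q=ext(B,.021);print("small bottom pred",Q[:,1].max(),"at",Q[Q[:,1].argmax(),0],"meas",[round(edge(g[:,c],200,150),1) for c in(286,290,294)])
E
```

```text
pred rim L,R,top 205.5194898513086 236.4662251426158 131.19238219913774 at 222.60141356920687
140 207.3913043478261 235.6734693877551 pred at row 206.1 236.4
142 206.57692307692307 236.24590163934425 pred at row 205.6 236.5
144 205.9795918367347 236.87272727272727 pred at row 205.5 236.1
146 206.2391304347826 237.11290322580646 pred at row 205.8 235.2
top [(217, np.float64(133.2)), (221, np.float64(132.6)), (225, np.float64(132.6))] [np.float64(131.7), np.float64(131.2), np.float64(131.2)]
small s 0.01 pred c 289.7 edges 277.8 300.2
small s 0.03 pred c 289.3 edges 277.6 300.2
small s 0.05 pred c 288.9 edges 276.9 300.4
small bottom pred 172.82776511166517 at 289.8327760149488 meas [np.float64(171.9), np.float64(172.1), np.float64(171.2)]
```

>>> servo_tool:
  series:
    - {"travel": [0.1,0.5,-0.03],"angular": [0,0,0]}
    - {"travel": [0.18,1,-0.07],"angular": [0,0,0]}
    - {"travel": [0.18,1,-0.07],"angular": [0,0,0]}
    - {"travel": [0.18,1,-0.07],"angular": [0,0,0]}
    - {"travel": [0.18,1,-0.06],"angular": [0,0,0]}
    - {"travel": [0.08,0.5,-0.03],"angular": [0,0,0]}
    - {"travel": [0.25,0,0.7],"angular": [0,0,0]}
    - {"travel": [0.25,0,0.7],"angular": [0,0,0]}
    - {"travel": [0,0,0],"angular": [0,0,0]}
    - {"travel": [0,0,0],"angular": [0,0,0]}

```text
clock: 31.02
tcp_pos: [0.5485, -0.267, 0.192]
ee_rot: [0.985, 0.016, -0.171, 0.003]
ft_force: [0.4, -0.1, -0.6]
width: 0.0417
finger_force: 55.9
```

```bash
python3 s.py; python3 - <<'E'
from h import *
F,T,p=pickle.load(open("n.pkl","rb"))
g=F["img"].max(2)
print("scene");print("     "," ".join("%3d"%k for k in range(195,251,2)))
for r in range(104,170,3): print(r,"  "," ".join("%3d"%k for k in g[r,195:251:2]))
g=T["img"].max(2)
print("top");print("     "," ".join("%3d"%k for k in range(430,500,2)))
for r in range(180,256,3): print(r,"  "," ".join("%3d"%k for k in g[r,430:500:2]))
E
```

```text
[ 0.5484551  -0.2670245   0.19200999] [ 0.42  0.7  -0.18  1.34  0.22  1.45 -1.34] 31.025 0.04168058088029838
[[ 0.941  0.033 -0.337]
 [ 0.031 -0.999 -0.012]
 [-0.337  0.    -0.941]]
base [ 0.56642389 -0.26565909  0.14264383] axis [-4.90645536e-03  3.28439412e-04  1.00026987e+00]
s small mid [214.5 117.4]
s small base [218.5 135.7]
s midrim [221.  142.1]
t small mid [490.7 207.1]
t small base [478.5 210.9]
t midrim [474.1 213.6]
scene
      195 197 199 201 203 205 207 209 211 213 215 217 219 221 223 225 227 229 231 233 235 237 239 241 243 245 247 249
104    131 132 132  62  12  18  16  23  22  21  26  24  20  51 102 125 124 123 123 123 125 126 127 124 127 126 124 126
107    128 131 133 105  11  15  11  15  19  27  22  23  23  24  44  96 126 124 123 123 123 122 126 127 126 125 125 124
110    127 127 130 126  29  11  15  15  10  53  79  36  20  24  20  79 124 124 124 124 125 122 123 127 127 125 125 127
113    130 130 127 131  61   9  15  16  16  12  36  83  45  26  26 121 124 124 125 123 124 125 128 124 126 126 124 116
116    128 128 128 128 104   4  14  10  13  16  13  21  38  18   6 1
[... 5345 characters left out ...]
 121  83  30  29  30  30  28  29  45  75 107 120 123 132 139 139 165 134 242 242 242 242 187 154 154 138 139 140
246    180 181 181 174 141 140 141 140 141 141 141 141 140 141 141 141 140 139 139 138 137 137 137 189 181 221 242 242 242 204 155 156 140 140 139
249    180 181 181 180 144 142 142 141 140 141 140 140 139 140 139 139 167 208 190 140 181 178 180 173 130 116 140 142 156 154 154 153 139 138 137
252    168 180 180 180 156 142 142 142 141 140 132 129 141 145 104 145 154 155 154 153 154 155 154 155 154 154 156 156 156 155 154 154 139 139 139
255    160 164 150 134 115 103  99  98  99 102 102 118 150 152 154 153 154 154 154 155 154 155 155 156 156 156 154 156 156 156 156 155 138 139 141
```

>>> servo_tool:
  series:
    - {"travel": [-0.035,-0.025,0.01],"angular": [0,-0.12,0]}
    - {"travel": [0.042,0,0.118],"angular": [0,0,0]}
    - {"travel": [0.042,0,0.118],"angular": [0,0,0]}
    - {"travel": [0.042,0,0.118],"angular": [0,0,0]}
    - {"travel": [0,0,0],"angular": [0,0,0]}

```text
clock: 31.75
tcp_pos: [0.5456, -0.2659, 0.1751]
ee_rot: [0.983, 0.016, -0.181, 0.003]
ft_force: [-0.1, -0.3, -1.7]
width: 0.0418
finger_force: 55.9
```

>>> servo_tool:
  series:
    - {"travel": [0.025,0,0.07],"angular": [0,0,0]}
    - {"travel": [0.025,0,0.07],"angular": [0,0,0]}
    - {"travel": [0,0,0],"angular": [0,0,0]}

```text
clock: 32.12
tcp_pos: [0.5458, -0.2659, 0.1695]
ee_rot: [0.983, 0.016, -0.18, 0.003]
ft_force: [-0.5, -0.0, -2.1]
width: 0.0415
finger_force: 55.9
```

>>> servo_tool:
  series:
    - {"travel": [0.025,0,0.07],"angular": [0,0,0]}
    - {"travel": [0,0,0],"angular": [0,0,0]}

```text
clock: 32.38
tcp_pos: [0.5457, -0.2659, 0.1666]
ee_rot: [0.983, 0.016, -0.18, 0.003]
ft_force: [0.3, -0.0, -2.3]
width: 0.0413
finger_force: 55.9
```

>>> servo_tool:
  series:
    - {"travel": [0.025,0,0.07],"angular": [0,0,0]}
    - {"travel": [0,0,0],"angular": [0,0,0]}

```text
clock: 32.62
tcp_pos: [0.5456, -0.2659, 0.1635]
ee_rot: [0.983, 0.016, -0.18, 0.003]
ft_force: [-0.0, -0.2, -1.0]
width: 0.0415
finger_force: 55.9
```

>>> servo_tool:
  series:
    - {"travel": [0.025,0,0.07],"angular": [0,0,0]}
    - {"travel": [0,0,0],"angular": [0,0,0]}

```text
clock: 32.88
tcp_pos: [0.5456, -0.2659, 0.1606]
ee_rot: [0.983, 0.016, -0.18, 0.003]
ft_force: [-0.5, -0.4, -1.8]
width: 0.0414
finger_force: 55.9
```

>>> servo_tool:
  series:
    - {"travel": [0.025,0,0.07],"angular": [0,0,0]}
    - {"travel": [0,0,0],"angular": [0,0,0]}

```text
clock: 33.12
tcp_pos: [0.5455, -0.2659, 0.1576]
ee_rot: [0.983, 0.016, -0.18, 0.003]
ft_force: [0.3, -0.3, -1.2]
width: 0.0418
finger_force: 55.9
```

It is inside the mouth without contact. I keep lowering.

>>> servo_tool:
  series:
    - {"travel": [0.034,0,0.094],"angular": [0,0,0]}
    - {"travel": [0.034,0,0.094],"angular": [0,0,0]}
    - {"travel": [0.034,0,0.094],"angular": [0,0,0]}

```text
clock: 33.5
tcp_pos: [0.5454, -0.266, 0.1455]
ee_rot: [0.983, 0.016, -0.18, 0.003]
ft_force: [-0.7, 0.6, -1.3]
width: 0.0413
finger_force: 55.9
```

>>> servo_tool:
  series:
    - {"travel": [0.034,0,0.094],"angular": [0,0,0]}
    - {"travel": [0.034,0,0.094],"angular": [0,0,0]}
    - {"travel": [0.034,0,0.094],"angular": [0,0,0]}

```text
clock: 33.88
tcp_pos: [0.5453, -0.266, 0.1336]
ee_rot: [0.984, 0.016, -0.18, 0.003]
ft_force: [0.2, -0.3, -1.7]
width: 0.0418
finger_force: 55.9
```

>>> servo_tool:
  series:
    - {"travel": [0.034,0,0.094],"angular": [0,0,0]}
    - {"travel": [0.034,0,0.094],"angular": [0,0,0]}
    - {"travel": [0.025,0,0.07],"angular": [0,0,0]}
    - {"travel": [0,0,0],"angular": [0,0,0]}

```text
clock: 34.38
tcp_pos: [0.545, -0.2659, 0.1227]
ee_rot: [0.983, 0.016, -0.18, 0.003]
ft_force: [0.7, 0.3, -0.5]
width: 0.042
finger_force: 55.9
```

>>> servo_tool:
  series:
    - {"travel": [0.025,0,0.07],"angular": [0,0,0]}
    - {"travel": [0.025,0,0.07],"angular": [0,0,0]}
    - {"travel": [0,0,0],"angular": [0,0,0]}

```text
clock: 34.75
tcp_pos: [0.5448, -0.2659, 0.1167]
ee_rot: [0.983, 0.016, -0.18, 0.003]
ft_force: [0.1, -0.1, -1.6]
width: 0.0415
finger_force: 55.9
```

>>> servo_tool:
  series:
    - {"travel": [0.025,0,0.07],"angular": [0,0,0]}
    - {"travel": [0.025,0,0.07],"angular": [0,0,0]}
    - {"travel": [0,0,0],"angular": [0,0,0]}

```text
clock: 35.12
tcp_pos: [0.5447, -0.2659, 0.1107]
ee_rot: [0.983, 0.016, -0.18, 0.003]
ft_force: [0.0, -0.5, -0.7]
width: 0.0412
finger_force: 55.9
```

>>> servo_tool:
  series:
    - {"travel": [0.017,0,0.047],"angular": [0,0,0]}
    - {"travel": [0.017,0,0.047],"angular": [0,0,0]}
    - {"travel": [0,0,0],"angular": [0,0,0]}

```text
clock: 35.5
tcp_pos: [0.5447, -0.266, 0.1068]
ee_rot: [0.983, 0.016, -0.18, 0.003]
ft_force: [0.1, -0.4, -1.0]
width: 0.0416
finger_force: 55.9
```

>>> servo_tool:
  series:
    - {"travel": [0.03,0,0.047],"angular": [0,0,0]}
    - {"travel": [0,0,0],"angular": [0,0,0]}

```text
clock: 35.75
tcp_pos: [0.5452, -0.2659, 0.1047]
ee_rot: [0.983, 0.016, -0.18, 0.003]
ft_force: [-1.4, -0.1, -1.1]
width: 0.0415
finger_force: 55.9
```

>>> servo_tool:
  series:
    - {"travel": [0.018,0,0.047],"angular": [0,0,0]}
    - {"travel": [0,0,0],"angular": [0,0,0]}

```text
clock: 36.0
tcp_pos: [0.5455, -0.2661, 0.103]
ee_rot: [0.984, 0.016, -0.18, 0.003]
ft_force: [0.0, -0.2, -0.2]
width: 0.0415
finger_force: 56.1
```

>>> servo_tool:
  series:
    - {"travel": [0.018,0,0.047],"angular": [0,0,0]}
    - {"travel": [0,0,0],"angular": [0,0,0]}

```text
clock: 36.25
tcp_pos: [0.5458, -0.2662, 0.1029]
ee_rot: [0.984, 0.016, -0.18, 0.003]
ft_force: [-1.0, 1.1, 10.7]
width: 0.0412
finger_force: 56.5
```

It stands (force up 12 N, at the expected height). I ease off and release.

>>> servo_tool:
  series:
    - {"travel": [-0.01,0,-0.028],"angular": [0,0,0]}
    - {"travel": [0,0,0],"angular": [0,0,0]}

```text
clock: 36.5
tcp_pos: [0.5457, -0.2661, 0.103]
ee_rot: [0.984, 0.016, -0.18, 0.003]
ft_force: [-0.6, 0.3, 7.1]
width: 0.0413
finger_force: 56.4
```

>>> servo_tool:
  series:
    - {"travel": [0,0,0],"angular": [0,0,0]}
    - {"travel": [0,0,0],"angular": [0,0,0]}
    - {"travel": [0,0,0],"angular": [0,0,0]}
    - {"travel": [0,0,0],"angular": [0,0,0]}
    - {"travel": [0,0,0],"angular": [0,0,0]}
    - {"travel": [0,0,0],"angular": [0,0,0]}
  hand: 0

```text
clock: 37.25
tcp_pos: [0.5453, -0.266, 0.102]
ee_rot: [0.983, 0.016, -0.18, 0.003]
ft_force: [-0.3, -0.7, -0.3]
width: 0.0855
finger_force: 0.0
```

>>> servo_tool:
  series:
    - {"travel": [0,0,-0.4],"angular": [0,0,0]}
    - {"travel": [0,0,-0.6],"angular": [0,0,0]}
    - {"travel": [0,0,-1],"angular": [0,0,0]}
    - {"travel": [0,0,-1],"angular": [0,0,0]}
    - {"travel": [0,0,-1],"angular": [0,0,0]}
    - {"travel": [0,-1,-0.5],"angular": [0,0.5,0]}
    - {"travel": [0,-1,0],"angular": [0,0.5,0]}
    - {"travel": [0,-1,0],"angular": [0,0.5,0]}
    - {"travel": [0,-1,0],"angular": [0,0.5,0]}
    - {"travel": [0,-1,0],"angular": [0,0.5,0]}
    - {"travel": [0,0,0],"angular": [0,0,0]}

```text
clock: 38.62
tcp_pos: [0.6023, -0.0594, 0.2725]
ee_rot: [1.0, 0.019, -0.005, -0.001]
ft_force: [-0.2, -0.4, 0.4]
width: 0.0853
finger_force: 0.0
```

```bash
python3 - <<'E'
from plant import bot
from h import *
o=bot.get_obs();print(o["tcp_pos"],o["ft_force"],o["clock"])
F=bot.grab_frame("scene");T=bot.grab_frame("top")
t=np.linspace(0,2*np.pi,120);c=[.5642,-.2656]
for nm,G in(("scene",F),("top",T)):
    g=G["img"].max(2);m=((g<75)).astype(np.uint8)
    P=lambda r,z:np.array([proj(G,[c[0]+r*np.cos(k),c[1]+r*np.sin(k),z]) for k in t])
    q=P(.021,.1705);print(nm,"pred small mouth box",q.min(0).round(1),q.max(0).round(1),"pred mid rim",P(.033,.1225).min(0).round(1),P(.033,.1225).max(0).round(1))
    x0,y0=(q.min(0)-12).astype(int);x1,y1=(q.max(0)+22).astype(int)
    print("     "," ".join("%3d"%k for k in range(x0,x1,2)))
    for r in range(y0,y1,3): print(r," "," ".join("%3d"%k for k in g[r,x0:x1:2]))
E
```

```text
[ 0.60228295 -0.05940552  0.27245186] [-0.16241445 -0.41264736  0.36188283] 38.625
scene pred small mouth box [206.9 118.2] [227.5 132.5] pred mid rim [205.5 131.2] [236.5 153.5]
      194 196 198 200 202 204 206 208 210 212 214 216 218 220 222 224 226 228 230 232 234 236 238 240 242 244 246 248
106   131 131 133 133 131 130 131 132 131 131 129 125  52  21  23  22  21  24  21  22  21  24  25  24  23  22  23  33
109   133 130 131 132 131 131 131 131 130 130 128 129 130 102  89  44  20  19  16  23  25  28  22  26  23  22  23  31
112   131 132 131 131 130 130 131 128 128 129 130 127 127 125  80  15  21  18  19  19  23  24  25  30  26  21  20  24
115   131 130 130 130 129 131 131 129 130 128 127 127 127 130 101  28  18  20  19  18  17  52  58  22  32  29  21  21
118   129 128 129 129 131 131 130 130 129 130 132 124 124 123 116  47  19  17  20  17  17  35 120  40  23  35  26  22
121   130 130 130 130 128 129 130 133 122  64  27  20  18  14  35  75  18  22  18  21  19  12 123 119  20  35  43 115
124   131 128 129 129 128 131 132 103  24  14  17  18  14  14  14  83  29  21  22  17  23  80 1
[... 3124 characters left out ...]
41 142 142 142 142 143 144 144 143 144 146 145 146 147 149 152 153 153
230   129 129 131 132 134 133 135 137 137 137 139 139 141 141 142 143 143 143 143 143 143 143 146 146 146 147 148 152 153 153
233   129 130 130 132 132 134 134 136 136 137 139 140 140 141 141 141 142 142 142 143 144 143 144 145 145 146 148 150 152 154
236   129 129 130 132 132 134 133 136 136 137 138 140 139 141 141 141 143 142 142 143 144 144 144 145 146 145 147 148 151 153
239   128 129 129 130 132 133 134 135 136 137 138 139 140 140 142 142 141 143 143 143 144 143 144 145 146 146 147 147 151 152
242   128 129 130 131 132 133 133 134 136 136 137 138 140 139 141 142 142 142 143 142 143 144 143 144 146 145 146 147 148 152
```

In the scene view both rims lie where a home nest must show them: small mouth about 208–228.5 × from 120 against 207–227.5 × from 118 predicted, and mid rim 206–237 as predicted. The hand is clear, so I hand in.

```bash
python3 -c "
from plant import bot
print(bot.close_job())"
```

```text
the job is handed in; nothing more can be done
None
```

The job is handed in: the middle crucible stands in the pot and the narrow one inside it, both lowered by feel and released at about 39 s; a final scene-camera check agreed with both being home, but the top view was blocked by the arm and no verdict came back.

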